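# Carry an unevenly loaded tube carrier level to its dock

## Robot

A 7-joint arm with a two-finger parallel gripper is mounted at the origin on a cart in front of the work surface, level with it; the furniture and walls round the work are solid. World frame = base frame: x ahead of the robot, y to its left, z up, the work surface at z = 0. Lengths are in m, angles in rad, forces in N, time in s.
With the tool pointing down it reaches from about 0.425 to 0.875 m from the base axis. Payload 8.4 kg.
Tool frame: the origin (TCP) lies midway between the tips of the shut fingers; the grasp point (between the pads) lies 19 mm behind it; x points along the fingers, y is the direction in which the jaws open and shut, and the axes are right-handed (so a half turn about x gives the same grasp; the last joint's range is limited). The gripper opens to 85 mm and grips with 20 to 120 N. Pads are 22 mm wide; open, the fingers measure 114 mm over their backs; the gripper's body (76 mm by 85 mm) begins 54 mm behind the grasp point. The pads swing forward as they close: fully open they stand 13 mm farther back than shut.
Start: joints at [1.115, 0.333, 0.04, 1.465, -0.013, 1.343, -0.059], TCP at [0.227, -0.609, 0.231] pointing down, gripper open.
Joint ranges: [-2.58, 2.58], [-0.38, 2.09], [-1.3, 1.39], [0.25, 2.4], [-1.5, 4.64], [0.08, 2.09], [-2.65, 2.65]. Speed limits (rad/s): [2.22, 2.22, 2.79, 2.79, 3.14, 3.14, 3.14].

## Interface

Orientations are given as a unit quaternion [w, x, y, z].
In Python, from workcell import readout, vision, job, models gives the robot as it stands. The module is installed in compiled form; this text tells all that it offers.
- The arm moves only by the tool carry_out, never from a script. Its argument "plan" is a list of rows, each a list of 7 numbers: the shift along the tool's x, y, z in m, then the turn, a rotation vector about the tool's x, y, z in degrees, then the finger opening in m, from 0 to 0.0854. A call has exactly 8 rows; each row shifts and turns the pose as measured when the row begins, along the tool's axes as they then stand; what a row does not reach is not made up. A row lasts 1/8 s, in which the tool goes at most 62.5 mm and 10.7 degrees, less where a joint would pass 70% of its speed; a pose out of reach is approached as far as the arm can. A call is refused whole if a number of a shift passes 0.0625 or a number of a turn 10.7, either way. A call with a gripper value outside its range is refused whole. The fingers move at their own pace and stop on an object; "newtons" is the grip in N (left out, the last holds). Time passes only in rows, so rows that do not move let the fingers close, or fill a call up. It gives the time, the measured TCP pose, the force and the opening at its end, in the units of the state.
- readout.get_state(): the state, without advancing time (a new reading comes with each control period).
- vision.capture(name): name is "scene" or "side" or "wrist"; returns a dict with "color" (480x640x3 uint8, red, green, blue), "vertical_fov" (degrees; the focal length in pixels is half the picture's height over the tangent of half this angle, whatever the lens; pixels are square), "cx", "cy" (the principal point, pixels), "T" (4x4, takes a point from camera to world coordinates); the wrist camera has in their place "T_tool_cam" (4x4, takes a point from camera to tool coordinates, whose origin is the TCP and whose axes are the tool frame's). Camera axes: x right, y down, z forward; pixel columns grow to the right and rows downward; lengths in m; the calibration is good to about 2 mm. A picture is of the moment at which its call begins: read the wrist's pose just before it. There is no depth.
- job.job_done(): hands the job in, once; it reports no verdict.
Trained networks look in a picture, given as the dict that the camera call returned (one of the last four; its "shot" number tells which), for a name from the list of things; names that differ only in an ending like _2 or _b are one class to them, and where a whole thing is asked for, a point or a joint stands for the part that bears it (a point fixed in the world has none). Each returns a list of dicts, best first, with "score" (0 to 1); they miss things now and then, are a little off and sometimes report something else, mostly with a low value. They report only what shows in the picture. A call takes as long as a camera call.
- models.look_for(thing, picture): "rect" ([centre column, centre row, width, height] in pixels, round what is visible of it).
- models.outline_of(thing, picture): "region" (480x640 bool, what is visible of it) and "rect" ([centre column, centre row, width, height] in pixels, round what is visible of it).
The state is a dict: "time": time; "joint_pos": joint angles; "joint_vel": joint speeds; "joint_torque": joint torques, N m; "eef_pos": TCP position; "eef_rot": TCP orientation; "contact_force": force on the tool from outside, world axes, zero at the start; "wrist_torque": the same for the moment, N m; "grip_width": finger opening in m.
Only numpy, scipy, OpenCV 4.12 (cv2) and the standard library are available. Lean on these libraries where they do the work, as an engineer would, in place of code of your own. Each camera call takes 0.05 s, during which the arm holds its last target. There are 200 camera calls.

## Task

The tube carrier is heavy at one end: one of its two bays, sometimes one and sometimes the other, holds the solid metal cold block, and the other only the light open plastic rack. Grip the round rail on top over the balance point of the loaded carrier, lift it without tipping the tubes, and bring it over the dock, centred and lined up with the dock's tray (either way round), level and still, its underside about 5 cm clear of the dock's guides. Finish there still holding it in the air, because its labels are scanned before it is set down; leave the scanner, calculator and specimen cup where they are.

Things in the scene. Friction and masses are not known exactly. Their poses are not given: they have to be found in the camera images.
- carrier: Loose tube carrier, 232 x 64 mm: low aluminium tray with two equal bays, A-shaped end frames and one straight round steel rail on top (12 mm diameter, axis at z = 130 mm, y = 0, free from x = -105 to 105 mm). Origin: centre of underside; x along its length and rail, z up. Empty it weighs 0.14 kg and balances at x = 0. Tube caps under the rail reach z = 95 mm: keep fingertips above.
- cold_block: Heavy load: solid drilled aluminium block 101 x 55 x 44 mm with five stoppered tubes, 0.56 kg together (5 percent either way). Stands loose in one bay, its centre at carrier x = +54.5 or -54.5 mm. Origin: centre of its underside, 5 mm above the carrier's underside. It balances within 5 mm of its middle.
- open_rack: Light load: open rack 101 x 55 x 37 mm, two thin white plastic plates on four corner posts, with five stoppered tubes, 0.10 kg together. Stands in the other bay, its centre 54.5 mm from the carrier's middle. Origin: centre of its underside.
- dock: Dock, fixed on the worktop: low white cradle 262 x 96 mm with a steel-floored tray (242 x 76 mm inside, floor at z = 12.5 mm) for the carrier's foot. Six upright steel guides with flared tops, two on each long side and one at each short end, reach z = 49 mm. Origin: centre of its underside, on the worktop; x along its length, z up.
- barcode_scanner: Bystander: hand-held barcode scanner lying right of the dock, 156 x 101 x 42 mm; origin under its middle.
- calculator: Bystander: black calculator lying flat left of the carrier, 118 x 62 x 17 mm; origin under its middle.
- specimen_cup: Bystander: blue-capped specimen cup, 62 mm across and 64 mm high, behind the carrier; origin under its middle.

How it is judged:
On the way, in this order (a step that is already met when the one before it is completed fails the run):
1. the loaded carrier is lifted clear of the worktop, gripped by its rail over the balance point and level (contact force between the fingers and carrier above 2 N and z of the grasp point in the frame of carrier between 0.11 and 0.155 m and ((x of cold_block in the frame of carrier above 0.04 m and x of the grasp point in the frame of carrier between 0.0173375 and 0.0453375 m) or (x of cold_block in the frame of carrier below -0.04 m and x of the grasp point in the frame of carrier between -0.0453375 and -0.0173375 m)) and height (world z) of carrier above 0.025 m and angle between carrier's own z axis and vertical below 0.12 rad), for 0.2 s.
2. it is held level over the dock, centred and lined up (contact force between the fingers and carrier above 2 N and z of the grasp point in the frame of carrier between 0.11 and 0.155 m and ((x of cold_block in the frame of carrier above 0.04 m and x of the grasp point in the frame of carrier between 0.0173375 and 0.0453375 m) or (x of cold_block in the frame of carrier below -0.04 m and x of the grasp point in the frame of carrier between -0.0453375 and -0.0173375 m)) and horizontal distance between carrier and dock below 0.012 m and angle between the x axis of carrier and the x axis of dock, either way round below 0.09 rad and angle between carrier's own z axis and vertical below 0.055 rad and z of carrier in the frame of dock between 0.065 and 0.14 m and contact force between carrier and dock below 0.1 N and linear speed of carrier below 0.02 m/s and angular speed of carrier below 0.1 rad/s and z of cold_block in the frame of carrier between 0 and 0.012 m and y of cold_block in the frame of carrier between -0.006 and 0.006 m and z of open_rack in the frame of carrier between 0 and 0.012 m and y of open_rack in the frame of carrier between -0.006 and 0.006 m), for 0.2 s.
At the end, for the whole second after the job is handed in: Held by its rail within 14 mm of the balance point (31 mm from the middle, towards the cold block), within 12 mm and 5 degrees of the dock's middle and length, tilt under 3 degrees, underside 16 to 91 mm above the dock's guides, at rest, not touching the dock, both loads seated (all of step 2); the arm keeps its last pose, push and grip.
It fails at once if the carrier is tipped by more than 13 degrees (angle between carrier's own z axis and vertical above 0.23 rad).
It fails at once if the barcode scanner is pushed away (more than 20 mm) (distance of barcode_scanner from where it was at the start of the episode above 0.02 m).
It fails at once if the calculator is pushed away (more than 20 mm) (distance of calculator from where it was at the start of the episode above 0.02 m).
It fails at once if the specimen cup is pushed away (more than 20 mm) (distance of specimen_cup from where it was at the start of the episode above 0.02 m).
It also fails if it takes over 38 s, if anything falls off the work surface, if the arm or the gripper's body presses on something with over 40 N, if the wrist force passes 120 N, or if a joint passes its speed limit or range.

## Working session

There is one attempt and no reset: what is moved stays moved. The work goes in short steps, Python scripts to look and compute and a tool call to move; the robot and the scene stay as the last step left them, time stands still between calls to the robot, and variables do not carry over. Pictures are saved under pics/ and viewed, about 8 in all and at most 12, crops included, and the job is handed in when it is done.

Besides the shell and the picture viewer there is one more tool, called as a command line: name --pt "numbers of a row" for each row, then --argument value for the rest. carry_out: Moves the arm, as the interface text tells. Its arguments: {"type":"object","properties":{"plan":{"type":"array"},"newtons":{"type":"number"}},"required":["plan"]}

```bash
mkdir -p pics; cat > h.py <<'E'
import numpy as np, cv2
from workcell import readout, vision, job, models
from scipy.spatial.transform import Rotation as R
def K(p):
    f=240/np.tan(np.radians(p["vertical_fov"])/2); return f,p["cx"],p["cy"]
def tool():
    s=readout.get_state(); q=s["eef_rot"]; T=np.eye(4)
    T[:3,:3]=R.from_quat([q[1],q[2],q[3],q[0]]).as_matrix(); T[:3,3]=s["eef_pos"]; return T,s
def cap(n):
    T,s=tool(); p=vision.capture(n)
    p["W"]=np.array(p["T"]) if "T" in p else T@np.array(p["T_tool_cam"])
    return p
def atz(p,u,v,z):
    f,cx,cy=K(p); d=p["W"][:3,:3]@np.array([(u-cx)/f,(v-cy)/f,1]); o=p["W"][:3,3]
    return o+d*(z-o[2])/d[2]
def proj(p,X):
    f,cx,cy=K(p); c=np.linalg.inv(p["W"])@np.append(X,1); return np.array([f*c[0]/c[2]+cx,f*c[1]/c[2]+cy])
def save(p,n): cv2.imwrite("pics/"+n+".png",p["color"][:,:,::-1])
E
python3 - <<'E'
from h import *
np.set_printoptions(precision=4,suppress=True)
T,s=tool(); print(T,s["time"],s["grip_width"])
ims=[]
for n in ["scene","side"]:
    p=cap(n); ims.append(p["color"]); print(n,K(p),p["W"])
    for t in ["carrier","cold_block","open_rack","dock","barcode_scanner","calculator","specimen_cup"]:
        r=models.look_for(t,p)
        print(t,[(round(a["score"],2),np.round(a["rect"])) for a in r[:2]])
    save(p,n)
E
```

```text
[[-0.0006  0.3492 -0.9371  0.2268]
 [ 0.0014 -0.9371 -0.3492 -0.6087]
 [-1.     -0.0016  0.0001  0.2304]
 [ 0.      0.      0.      1.    ]] 0.0 0.08553254976710921
scene (np.float64(440.0282205662112), 324.23689404129584, 232.5356041089927) [[-0.8406 -0.3061  0.4468  0.0475]
 [-0.5415  0.4585 -0.7047  0.9802]
 [ 0.0109 -0.8343 -0.5512  0.7257]
 [ 0.      0.      0.      1.    ]]
carrier [(0.55, array([326., 271.,  72.,  98.]))]
cold_block [(0.63, array([336., 282.,  44.,  42.])), (0.19, array([266., 340.,  52.,  37.]))]
open_rack [(0.86, array([313., 265.,  36.,  42.]))]
dock [(0.86, array([393., 224.,  60.,  56.]))]
barcode_scanner [(0.57, array([380., 183.,  28.,  22.]))]
calculator [(0.77, array([265., 340.,  56.,  39.]))]
specimen_cup [(0.72, array([265., 339.,  60.,  41.]))]
side (np.float64(542.2264568442947), 314.54506997545076, 242.20839834460187) [[-0.9911 -0.0831  0.1039  0.462 ]
 [-0.1328  0.6612 -0.7383  1.2117]
 [-0.0073 -0.7456 -0.6664  1.0261]
 [ 0.      0.      0.      1.    ]]
carrier [(0.69, array([354., 280.,  92.,  79.]))]
cold_block [(0.6, array([370., 292.,  42.,  48.]))]
open_rack [(0.69, array([333., 280.,  43.,  36.])), (0.55, array([371., 293.,  50.,  47.]))]
dock [(0.58, array([372., 206.,  42.,  66.]))]
barcode_scanner []
calculator [(0.61, array([338., 365.,  51.,  27.]))]
specimen_cup [(0.64, array([256., 286.,  23.,  29.]))]
```

View pics/scene.png

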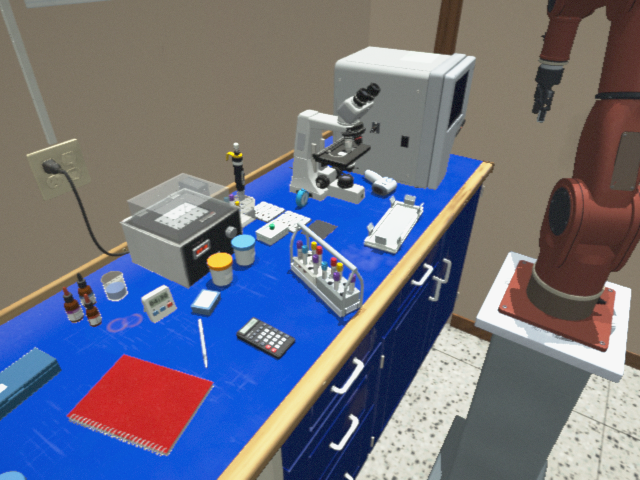

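View pics/side.png

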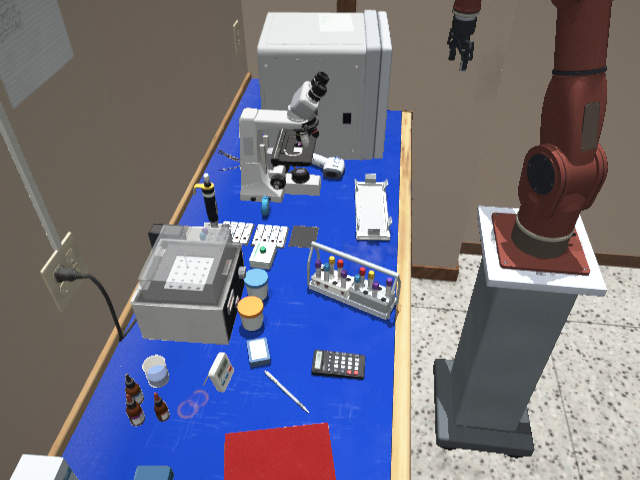

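The scene shows the carrier mid-bench: side view has rail ends near (311,244) and (397,276), and the dock at about (372,207) near the microscope. I'll crop both views to tell the bays apart.

```bash
python3 - <<'E'
from h import *
np.set_printoptions(precision=4,suppress=True)
p=cap("side"); q=cap("scene")
for uv in [(311,244),(397,276)]: print("rail",atz(p,*uv,.13))
for uv in [(294,229),(361,277)]: print("railscene",atz(q,*uv,.13))
for n,pp in (("side",p),("scene",q)):
    m=models.outline_of("dock",pp)
    if m:
        r=cv2.minAreaRect(np.argwhere(m[0]["region"])[:,::-1].astype(np.float32)); print(n,m[0]["score"],[atz(pp,*c,.02)[:2] for c in cv2.boxPoints(r)],atz(pp,*r[0],.02))
a=cv2.resize(p["color"][160:330,290:420],(400,523),interpolation=3)
b=cv2.resize(q["color"][180:330,280:430],(400,400),interpolation=3)
c=np.zeros((523,800,3),np.uint8); c[:,:400]=a; c[:400,400:]=b
save({"color":c},"zoom")
E
```

```text
rail [0.6095 0.2266 0.13  ]
rail [0.3967 0.3114 0.13  ]
railscene [0.6014 0.2469 0.13  ]
railscene [0.3719 0.3197 0.13  ]
side 0.93 [array([ 0.5329, -0.2477]), array([ 0.4174, -0.262 ]), array([0.4082, 0.0612]), array([0.5078, 0.0737])] [ 0.4659 -0.0819  0.02  ]
scene 0.9 [array([0.5179, 0.0569]), array([ 0.5825, -0.3179]), array([ 0.4329, -0.2433]), array([0.3989, 0.0944])] [ 0.4781 -0.0834  0.02  ]
```

View pics/zoom.png

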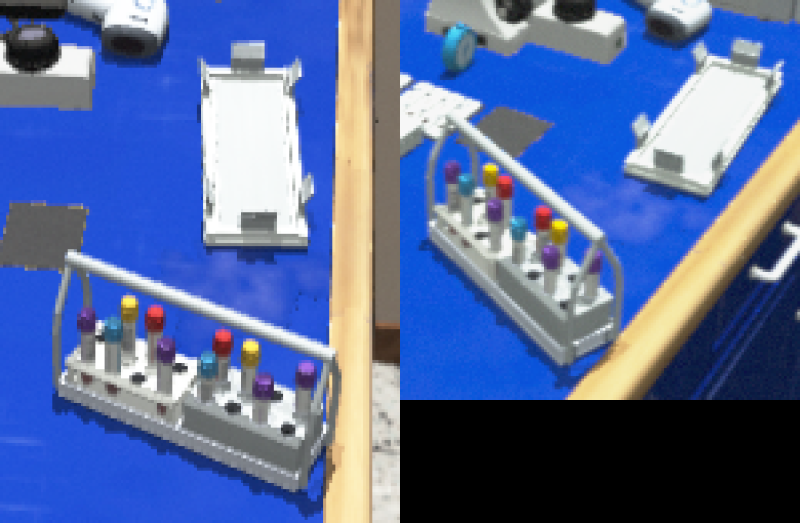

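The zoom shows the solid grey block in the bay nearest the bench edge (side view bottom right) and the open white rack in the far bay. The dock's length runs roughly along world y. Next I'll check clearance to the tall box and microscope.

```bash
python3 - <<'E'
from h import *
np.set_printoptions(precision=3,suppress=True)
p=cap("side"); q=cap("scene")
for n,uv in dict(boxcorner=(380,158),boxleft=(288,158),edge=(402,158),edge2=(400,300),microfoot_r=(320,193),microfoot_l=(242,198),scanner=(343,170)).items(): print(n,atz(p,*uv,0))
for n,uv in dict(boxnear=(433,187),microR=(362,200),microL=(293,193),scan=(396,190)).items(): print("s",n,atz(q,*uv,0))
for z in (.2,.3,.4,.5,.6): print(z,"eyepiece",atz(p,322,76,z),atz(q,374,90,z),"boxtop",atz(p,386,13,z),atz(q,474,60,z))
E
```

```text
boxcorner [ 0.457 -0.383  0.   ]
boxleft [ 0.77  -0.344  0.   ]
edge [ 0.382 -0.392  0.   ]
edge2 [0.378 0.266 0.   ]
microfoot_r [ 0.636 -0.159  0.   ]
microfoot_l [ 0.875 -0.103  0.   ]
scanner [ 0.576 -0.295  0.   ]
s boxnear [ 0.473 -0.411  0.   ]
s microR [ 0.638 -0.186  0.   ]
s microL [ 0.86  -0.096  0.   ]
s scan [ 0.573 -0.316  0.   ]
0.2 eyepiece [ 0.68  -0.567  0.2  ] [ 0.895 -0.738  0.2  ] boxtop [ 0.482 -1.217  0.2  ] [ 0.717 -1.569  0.2  ]
0.3 eyepiece [ 0.654 -0.351  0.3  ] [ 0.734 -0.411  0.3  ] boxtop [ 0.479 -0.923  0.3  ] [ 0.59  -1.084  0.3  ]
0.4 eyepiece [ 0.627 -0.136  0.4  ] [ 0.572 -0.085  0.4  ] boxtop [ 0.477 -0.629  0.4  ] [ 0.462 -0.599  0.4  ]
0.5 eyepiece [0.601 0.079 0.5  ] [0.411 0.242 0.5  ] boxtop [ 0.475 -0.335  0.5  ] [ 0.335 -0.114  0.5  ]
0.6 eyepiece [0.575 0.294 0.6  ] [0.25  0.569 0.6  ] boxtop [ 0.472 -0.041  0.6  ] [0.208 0.371 0.6  ]
```

```bash
cat > plan.py <<'E'
from h import *
def plan(xyz,jaw,n,gw):
    T,s=tool(); a0=np.arctan2(T[1,1],T[0,1]); da=(np.radians(jaw)-a0+np.pi)%(2*np.pi)-np.pi
    d=(np.array(xyz)-T[:3,3])/n
    print("t",s["time"],"pos",np.round(T[:3,3],4),"jaw",round(np.degrees(a0),2),"down",np.round(T[:3,0],4),"F",np.round(s["contact_force"],1),"M",np.round(s["wrist_torque"],2),"w",round(s["grip_width"],4))
    for i in range(n):
        a=a0+da*i/n; print([round(float(v),4) for v in (-d[2],d@[np.cos(a),np.sin(a),0],d@[np.sin(a),-np.cos(a),0])]+[round(-np.degrees(da)/n,2),0,0,gw])
E
python3 -c "
from plan import *
plan([.34,-.3,.26],-30,8,.085)"
```

```text
t 1.1 pos [ 0.227  -0.609   0.2313] jaw -69.56 down [-0.e+00  1.e-04 -1.e+00] F [ 0.2  0.2 -0.5] M [-0.01  0.   -0.01] w 0.0853
[-0.0036, -0.0313, -0.0267, np.float64(-4.94), 0, 0, 0.085]
[-0.0036, -0.0288, -0.0293, np.float64(-4.94), 0, 0, 0.085]
[-0.0036, -0.0262, -0.0317, np.float64(-4.94), 0, 0, 0.085]
[-0.0036, -0.0234, -0.0338, np.float64(-4.94), 0, 0, 0.085]
[-0.0036, -0.0204, -0.0357, np.float64(-4.94), 0, 0, 0.085]
[-0.0036, -0.0172, -0.0374, np.float64(-4.94), 0, 0, 0.085]
[-0.0036, -0.0139, -0.0387, np.float64(-4.94), 0, 0, 0.085]
[-0.0036, -0.0105, -0.0398, np.float64(-4.94), 0, 0, 0.085]
```

carry_out --pt "-0.004 -0.031 -0.027 -5 0 0 0.085" --pt "-0.004 -0.029 -0.029 -5 0 0 0.085" --pt "-0.004 -0.026 -0.032 -5 0 0 0.085" --pt "-0.004 -0.023 -0.034 -5 0 0 0.085" --pt "-0.004 -0.02 -0.036 -5 0 0 0.085" --pt "-0.004 -0.017 -0.037 -5 0 0 0.085" --pt "-0.004 -0.014 -0.039 -5 0 0 0.085" --pt "-0.004 -0.01 -0.04 -5 0 0 0.085"

```text
time: 2.1
eef_pos: [0.3397, -0.2925, 0.2636]
eef_rot: [-0.362, -0.607, -0.361, 0.608]
contact_force: [1.2, 0.1, 0.7]
grip_width: 0.0849
```

```bash
python3 -c "
from plan import *
plan([.44,.02,.27],20,8,.085)"
```

```text
t 2.1 pos [ 0.3397 -0.2925  0.2636] jaw -28.58 down [-3.0e-04 -2.1e-03 -1.0e+00] F [1.2 0.1 0.7] M [0.03 0.02 0.01] w 0.0849
[-0.0008, -0.0077, -0.0403, np.float64(-6.07), 0, 0, 0.085]
[-0.0008, -0.0034, -0.0409, np.float64(-6.07), 0, 0, 0.085]
[-0.0008, 0.001, -0.041, np.float64(-6.07), 0, 0, 0.085]
[-0.0008, 0.0053, -0.0407, np.float64(-6.07), 0, 0, 0.085]
[-0.0008, 0.0096, -0.0399, np.float64(-6.07), 0, 0, 0.085]
[-0.0008, 0.0138, -0.0387, np.float64(-6.07), 0, 0, 0.085]
[-0.0008, 0.0178, -0.037, np.float64(-6.07), 0, 0, 0.085]
[-0.0008, 0.0216, -0.0349, np.float64(-6.07), 0, 0, 0.085]
```

carry_out --pt "-0.001 -0.008 -0.04 -6 0 0 0.085" --pt "-0.001 -0.003 -0.041 -6 0 0 0.085" --pt "-0.001 0.001 -0.041 -6 0 0 0.085" --pt "-0.001 0.005 -0.041 -6 0 0 0.085" --pt "-0.001 0.01 -0.04 -6 0 0 0.085" --pt "-0.001 0.014 -0.039 -6 0 0 0.085" --pt "-0.001 0.018 -0.037 -6 0 0 0.085" --pt "-0.001 0.022 -0.035 -6 0 0 0.085"

```text
time: 3.1
eef_pos: [0.4409, 0.0324, 0.2732]
eef_rot: [0.586, 0.4, 0.58, -0.401]
contact_force: [1.5, 0.7, -0.5]
grip_width: 0.0848
```

```bash
python3 -c "
from plan import *
plan([.465,.275,.27],69,8,.085)"
```

```text
t 3.1 pos [0.4409 0.0324 0.2732] jaw 21.01 down [ 0.0056 -0.0066 -1.    ] F [ 1.5  0.7 -0.5] M [-0.02 -0.01  0.04] w 0.0848
[0.0004, 0.0137, -0.0272, np.float64(-6.0), 0, 0, 0.085]
[0.0004, 0.0165, -0.0256, np.float64(-6.0), 0, 0, 0.085]
[0.0004, 0.019, -0.0238, np.float64(-6.0), 0, 0, 0.085]
[0.0004, 0.0214, -0.0217, np.float64(-6.0), 0, 0, 0.085]
[0.0004, 0.0236, -0.0193, np.float64(-6.0), 0, 0, 0.085]
[0.0004, 0.0255, -0.0167, np.float64(-6.0), 0, 0, 0.085]
[0.0004, 0.0271, -0.014, np.float64(-6.0), 0, 0, 0.085]
[0.0004, 0.0284, -0.0111, np.float64(-6.0), 0, 0, 0.085]
```

carry_out --pt "0 0.014 -0.027 -6 0 0 0.085" --pt "0 0.016 -0.026 -6 0 0 0.085" --pt "0 0.019 -0.024 -6 0 0 0.085" --pt "0 0.021 -0.022 -6 0 0 0.085" --pt "0 0.024 -0.019 -6 0 0 0.085" --pt "0 0.025 -0.017 -6 0 0 0.085" --pt "0 0.027 -0.014 -6 0 0 0.085" --pt "0 0 0 0 0 0 0.085"

```text
time: 4.1
eef_pos: [0.4567, 0.254, 0.2718]
eef_rot: [0.693, 0.149, 0.688, -0.154]
contact_force: [0.4, -0.6, -0.7]
grip_width: 0.0851
```

```bash
python3 - <<'E'
from plan import *
np.set_printoptions(precision=4,suppress=True)
p=cap("wrist"); print(K(p),p["W"])
T,s=tool();print(T,s["time"])
for t in ["carrier","cold_block","open_rack","dock"]:
    print(t,[(round(a["score"],2),np.round(a["rect"]),atz(p,*a["rect"][:2],.05)) for a in models.look_for(t,p)[:2]])
save(p,"w1")
E
```

```text
(np.float64(345.0382244826636), 323.28520962491257, 236.98091133204156) [[ 0.4184  0.8716  0.2556  0.3929]
 [ 0.9083 -0.4001 -0.1225  0.2848]
 [-0.0045  0.2834 -0.959   0.4142]
 [ 0.      0.      0.      1.    ]]
[[ 0.0062  0.4211  0.907   0.457 ]
 [-0.009   0.907  -0.421   0.2525]
 [-0.9999 -0.0056  0.0094  0.2718]
 [ 0.      0.      0.      1.    ]] 4.15
carrier [(0.95, array([348., 247.,  60., 256.]), array([0.5122, 0.2584, 0.05  ]))]
cold_block [(0.97, array([349., 188.,  60., 105.]), array([0.4525, 0.285 , 0.05  ]))]
open_rack [(0.96, array([350., 283.,  52., 101.]), array([0.5529, 0.2436, 0.05  ]))]
dock [(0.6, array([ 98., 311., 195., 147.]), array([ 0.4615, -0.0414,  0.05  ]))]
```

View pics/w1.png

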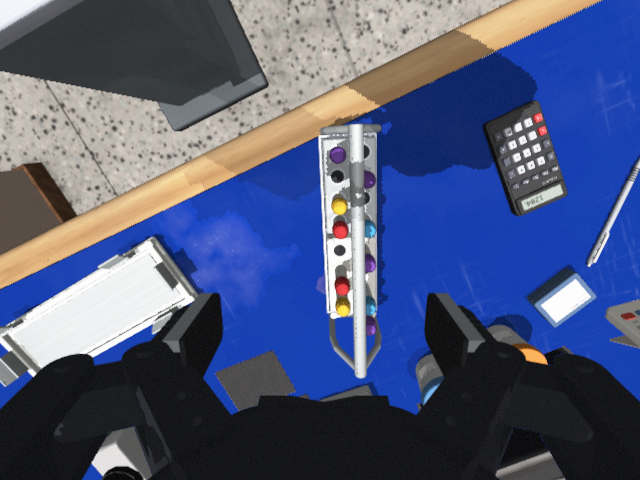

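Wrist view: rail runs from about (356,125) near the bench edge to (361,377). The grey block is in the upper (near) half, the dock on the left at (98,311), the calculator on the right.

```bash
python3 - <<'E'
from h import *
np.set_printoptions(precision=4,suppress=True)
p=cap("wrist")
e=[atz(p,356.5,126,.13),atz(p,361,376,.13)]; print(e,np.linalg.norm(e[1]-e[0]))
d=e[1]-e[0]; print("yaw far",np.degrees(np.arctan2(d[1],d[0])),"mid",(e[0]+e[1])/2)
for t,z in (("carrier",.01),("cold_block",.049),("open_rack",.042)):
    m=models.outline_of(t,p)[0]["region"]; g=np.argwhere(m)[:,::-1]
    u=d[:2]/np.linalg.norm(d[:2]); P=np.array([atz(p,*x,z)[:2] for x in g[::3]]); s=P@u; n=P@[-u[1],u[0]]
    a,b=np.percentile(s,[1,99]); c,f=np.percentile(n,[1,99]); print(t,z,"s",a,b,"n",c,f,"mid",u*(a+b)/2+np.array([-u[1],u[0]])*(c+f)/2)
print("railmid s,n",((e[0]+e[1])/2)[:2]@u,((e[0]+e[1])/2)[:2]@[-u[1],u[0]])
crop=p["color"][110:390,290:420]; save({"color":cv2.resize(crop,None,fx=2.1,fy=2.1,interpolation=2)},"w1c")
a=models.outline_of("dock",p)
for n in ("side","scene"):
    pp=cap(n)
    m=models.outline_of("carrier",pp)[0]["region"]; g=np.argwhere(m)[:,::-1]; print(n,[g[g[:,0].argmin()],g[g[:,0].argmax()],g[g[:,1].argmin()],g[g[:,1].argmax()]])
E
```

```text
[array([0.3987, 0.307 , 0.13  ]), array([0.6135, 0.2179, 0.13  ])] 0.23248059679708244
yaw far -22.535966002542853 mid [0.5061 0.2624 0.13  ]
carrier 0.01 s 0.24380405411542827 0.567603295839487 n 0.40711136052895064 0.4756984806085553 mid [0.5439 0.2522]
cold_block 0.049 s 0.25737918035007 0.36045218030993814 n 0.4110146686915736 0.46600156875090765 mid [0.4534 0.2866]
open_rack 0.042 s 0.3631012991142461 0.4820189240591969 n 0.41299663414720583 0.4669974776025687 mid [0.5589 0.2444]
railmid s,n 0.3668654998980225 0.43635566258144554
side [array([307, 263]), array([400, 283]), array([313, 242]), array([382, 319])]
scene [array([290, 244]), array([363, 282]), array([299, 222]), array([342, 317])]
```

View pics/w1c.png

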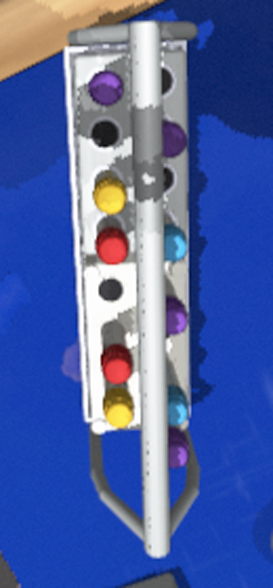

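```bash
cat >> plan.py <<'E'
def tilt():
    T,_=tool(); t=-T[2,:3]; print("tiltcorr deg y,z",np.round(np.degrees([-t[2],t[1]]),2))
E
python3 -c "
from plan import *
plan([.4761,.2749,.17],67.5,6,.085);tilt()"
```

```text
t 4.8 pos [0.4575 0.2518 0.272 ] jaw 64.94 down [ 0.007  -0.0091 -0.9999] F [-0.2 -0.9  0.5] M [ 0.06 -0.02  0.04] w 0.0848
[0.017, 0.0048, 0.0012, np.float64(-0.43), 0, 0, 0.085]
[0.017, 0.0048, 0.0012, np.float64(-0.43), 0, 0, 0.085]
[0.017, 0.0048, 0.0012, np.float64(-0.43), 0, 0, 0.085]
[0.017, 0.0048, 0.0013, np.float64(-0.43), 0, 0, 0.085]
[0.017, 0.0048, 0.0013, np.float64(-0.43), 0, 0, 0.085]
[0.017, 0.0048, 0.0013, np.float64(-0.43), 0, 0, 0.085]
tiltcorr deg y,z [0.59 0.3 ]
```

carry_out --pt "0.016 0.005 0.001 -0.4 0.3 0.15 0.085" --pt "0.017 0.005 0.001 -0.4 0.3 0.15 0.085" --pt "0.017 0.005 0.001 -0.4 0 0 0.085" --pt "0.017 0.005 0.001 -0.4 0 0 0.085" --pt "0.017 0.005 0.001 -0.4 0 0 0.085" --pt "0.017 0.005 0.001 -0.4 0 0 0.085" --pt "0 0 0 0 0 0 0.085" --pt "0 0 0 0 0 0 0.085"

```text
time: 5.8
eef_pos: [0.4757, 0.2783, 0.1618]
eef_rot: [0.692, 0.137, 0.695, -0.138]
contact_force: [0.5, -0.3, 1.1]
grip_width: 0.085
```

```bash
python3 - <<'E'
from plan import *
plan([.4761,.2749,.113],67.5,5,.085);tilt()
p=cap("wrist"); save(p,"w2")
u=np.array([.9236,-.3832]); c=np.array([.5048,.263])
for s in (-.105,-.031,0,.105): print(s,proj(p,np.append(c+u*s,.13)))
E
```

```text
t 5.8 pos [0.4757 0.2783 0.1618] jaw 67.56 down [-4.1e-03  3.0e-04 -1.0e+00] F [ 0.5 -0.3  1.1] M [-0.05 -0.06 -0.08] w 0.085
[0.0098, -0.0006, 0.0003, np.float64(0.01), 0, 0, 0.085]
[0.0098, -0.0006, 0.0003, np.float64(0.01), 0, 0, 0.085]
[0.0098, -0.0006, 0.0003, np.float64(0.01), 0, 0, 0.085]
[0.0098, -0.0006, 0.0003, np.float64(0.01), 0, 0, 0.085]
[0.0098, -0.0006, 0.0003, np.float64(0.01), 0, 0, 0.085]
tiltcorr deg y,z [-0.22  0.07]
-0.105 [316.16981367 132.92464003]
-0.031 [316.73735849 274.97345566]
0 [316.94060936 325.84440931]
0.105 [317.51603396 469.86542862]
```

View pics/w2.png

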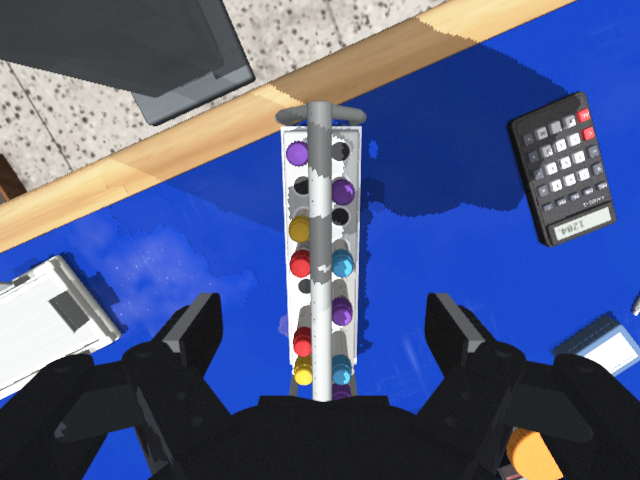

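Wrist view from closer: the rail's near end is at (319,103), so the carrier lies ~3–4 mm nearer than estimated; I'll shift by that and descend.

```bash
python3 - <<'E'
from plan import *
p=cap("wrist")
a=atz(p,319,103,.13);b=atz(p,321,390,.13);d=(b-a)/np.linalg.norm(b-a);print(a,b,np.degrees(np.arctan2(d[1],d[0])), "grasp",a+d*(.116-.031))
plan([.473,.2765,.113],67.5,6,.085);tilt()
E
```

```text
[0.39575077 0.30961707 0.13      ] [0.54562283 0.24836889 0.13      ] -22.22835096019288 grasp [0.47443387 0.27746167 0.13      ]
t 5.9 pos [0.4758 0.2781 0.162 ] jaw 67.55 down [-3.6e-03  2.0e-04 -1.0e+00] F [-0.1  0.6  0. ] M [0.01 0.04 0.04] w 0.0852
[0.0082, -0.0004, -0.0003, np.float64(0.01), 0, 0, 0.085]
[0.0082, -0.0004, -0.0003, np.float64(0.01), 0, 0, 0.085]
[0.0082, -0.0004, -0.0003, np.float64(0.01), 0, 0, 0.085]
[0.0082, -0.0004, -0.0003, np.float64(0.01), 0, 0, 0.085]
[0.0082, -0.0004, -0.0003, np.float64(0.01), 0, 0, 0.085]
[0.0082, -0.0004, -0.0003, np.float64(0.01), 0, 0, 0.085]
tiltcorr deg y,z [-0.19  0.07]
```

carry_out --pt "0.008 -0.001 -0.001 0 -0.2 0.1 0.085" --pt "0.008 -0.001 0 0 0 0 0.085" --pt "0.008 0 0 0 0 0 0.085" --pt "0.008 0 0 0 0 0 0.085" --pt "0.008 0 0 0 0 0 0.085" --pt "0.007 0 0 0 0 0 0.085" --pt "0 0 0 0 0 0 0.085" --pt "0 0 0 0 0 0 0.085"

```text
time: 6.9
eef_pos: [0.4743, 0.2763, 0.1123]
eef_rot: [0.694, 0.138, 0.693, -0.138]
contact_force: [0.2, 0.6, -0.2]
grip_width: 0.0852
```

carry_out --pt "0 0 0 0 0 0 0.03" --pt "0 0 0 0 0 0 0.03" --pt "0 0 0 0 0 0 0.02" --pt "0 0 0 0 0 0 0.015" --pt "0 0 0 0 0 0 0.0" --pt "0 0 0 0 0 0 0.0" --pt "0 0 0 0 0 0 0.0" --pt "0 0 0 0 0 0 0.0" --newtons 90

```text
time: 7.9
eef_pos: [0.475, 0.277, 0.1133]
eef_rot: [0.695, 0.139, 0.692, -0.137]
contact_force: [1.3, 0.9, 0.8]
grip_width: 0.0091
```

```bash
python3 -c "
from plan import *
plan([.4745,.277,.15],67.5,8,0.0);tilt()"
```

```text
t 7.9 pos [0.475  0.277  0.1133] jaw 67.53 down [ 0.0037  0.0014 -1.    ] F [1.3 0.9 0.8] M [ 0.05 -0.08  0.05] w 0.0091
[-0.0046, -0.0, -0.0001, np.float64(0.0), 0, 0, 0.0]
[-0.0046, -0.0, -0.0001, np.float64(0.0), 0, 0, 0.0]
[-0.0046, -0.0, -0.0001, np.float64(0.0), 0, 0, 0.0]
[-0.0046, -0.0, -0.0001, np.float64(0.0), 0, 0, 0.0]
[-0.0046, -0.0, -0.0001, np.float64(0.0), 0, 0, 0.0]
[-0.0046, -0.0, -0.0001, np.float64(0.0), 0, 0, 0.0]
[-0.0046, -0.0, -0.0001, np.float64(0.0), 0, 0, 0.0]
[-0.0046, -0.0, -0.0001, np.float64(0.0), 0, 0, 0.0]
tiltcorr deg y,z [ 0.16 -0.16]
```

carry_out --pt "-0.002 0 0 0 0 0 0" --pt "-0.002 0 0 0 0 0 0" --pt "-0.002 0 0 0 0 0 0" --pt "-0.002 0 0 0 0 0 0" --pt "-0.002 0 0 0 0 0 0" --pt "-0.002 0 0 0 0 0 0" --pt "0 0 0 0 0 0 0" --pt "0 0 0 0 0 0 0"

```text
time: 8.9
eef_pos: [0.4729, 0.275, 0.1235]
eef_rot: [0.693, 0.137, 0.694, -0.139]
contact_force: [0.1, 0.1, -7.8]
grip_width: 0.0091
```

```bash
python3 - <<'E'
from plan import *
plan([.4745,.277,.19],67.5,8,0.0);tilt()
u=np.array([.9236,-.3832])
for i in range(3):
    p=cap("wrist"); T,s=tool(); print(s["contact_force"],s["wrist_torque"])
save(p,"w3")
E
```

```text
t 8.9 pos [0.4729 0.275  0.1235] jaw 67.5 down [-0.0014 -0.0016 -1.    ] F [ 0.1  0.1 -7.8] M [-0.01  0.02 -0.03] w 0.0091
[-0.0083, 0.0003, 0.0001, np.float64(-0.0), 0, 0, 0.0]
[-0.0083, 0.0003, 0.0001, np.float64(-0.0), 0, 0, 0.0]
[-0.0083, 0.0003, 0.0001, np.float64(-0.0), 0, 0, 0.0]
[-0.0083, 0.0003, 0.0001, np.float64(-0.0), 0, 0, 0.0]
[-0.0083, 0.0003, 0.0001, np.float64(-0.0), 0, 0, 0.0]
[-0.0083, 0.0003, 0.0001, np.float64(-0.0), 0, 0, 0.0]
[-0.0083, 0.0003, 0.0001, np.float64(-0.0), 0, 0, 0.0]
[-0.0083, 0.0003, 0.0001, np.float64(-0.0), 0, 0, 0.0]
tiltcorr deg y,z [-0.04  0.12]
[-0.19129349  0.63128988 -7.63176322] [ 0.01922183 -0.00590351 -0.00866764]
[ 0.3362127  -0.10049823 -8.04886576] [ 0.00855735  0.01608416 -0.03396938]
[ 0.0145909   0.14446706 -7.02693492] [0.0196753  0.04272829 0.02978564]
```

View pics/w3.png

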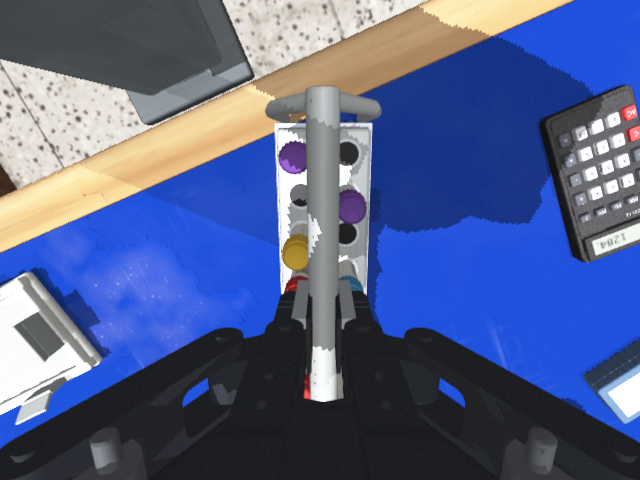

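Lifted: force is -7.8 N (the full load) with about zero moment, so the grip is over the balance point; rail end at (321,87), looks level.

carry_out --pt "-0.004 0 0 0 0 0 0" --pt "-0.008 0 0 0 0 0 0" --pt "-0.014 0 0 0 0 0 0" --pt "-0.018 0 0 0 0 0 0" --pt "-0.018 0 0 0 0 0 0" --pt "-0.014 0 0 0 0 0 0" --pt "-0.008 0 0 0 0 0 0" --pt "-0.004 0 0 0 0 0 0"

```text
time: 10.05
eef_pos: [0.4733, 0.2757, 0.2192]
eef_rot: [0.694, 0.138, 0.693, -0.138]
contact_force: [-0.3, -0.2, -8.4]
grip_width: 0.009
```

```bash
python3 - <<'E'
from plan import *
np.set_printoptions(precision=4,suppress=True)
for n in ("side","scene","wrist"):
    p=cap(n); m=models.outline_of("dock",p)
    if m: save(p,"d_"+n); print(n,m[0]["score"],m[0]["rect"]); np.save("dock_%s.npy"%n,m[0]["region"])
    r=models.look_for("barcode_scanner",p); print(n,[(a["score"],a["rect"]) for a in r[:1]])
    c=p["color"]
    if n=="side": A=cv2.resize(c[170:250,330:410],(640,640),interpolation=3)[:600]
    if n=="scene": B=c
save({"color":A},"dockside")
plan([.47,-.05,.22],3,16,0);tilt()
E
```

```text
side 0.81 [371.9, 215.6, 38.5, 43.9]
side [(0.77, [329.1, 167.3, 33.1, 27.4])]
scene 0.88 [394.9, 223.9, 54.2, 55.9]
scene [(0.94, [379.5, 182.7, 29.7, 27.8])]
wrist 0.64 [76.7, 314.2, 153.3, 151.2]
wrist []
t 10.5 pos [0.473  0.2755 0.2182] jaw 67.53 down [-0.0004 -0.0012 -1.    ] F [ 0.2 -0.2 -7.7] M [-0.04 -0.03  0.02] w 0.009
[-0.0001, -0.0189, 0.0076, np.float64(4.03), 0, 0, 0]
[-0.0001, -0.0183, 0.0089, np.float64(4.03), 0, 0, 0]
[-0.0001, -0.0176, 0.0102, np.float64(4.03), 0, 0, 0]
[-0.0001, -0.0169, 0.0114, np.float64(4.03), 0, 0, 0]
[-0.0001, -0.016, 0.0125, np.float64(4.03), 0, 0, 0]
[-0.0001, -0.0151, 0.0136, np.float64(4.03), 0, 0, 0]
[-0.0001, -0.0141, 0.0147, np.float64(4.03), 0, 0, 0]
[-0.0001, -0.013, 0.0156, np.float64(4.03), 0, 0, 0]
[-0.0001, -0.0119, 0.0165, np.float64(4.03), 0, 0, 0]
[-0.0001, -0.0107, 0.0173, np.float64(4.03), 0, 0, 0]
[-0.0001, -0.0095, 0.018, np.float64(4.03), 0, 0, 0]
[-0.0001, -0.0082, 0.0186, np.float64(4.03), 0, 0, 0]
[-0.0001, -0.0068, 0.0192, np.float64(4.03), 0, 0, 0]
[-0.0001, -0.0055, 0.0196, np.float64(4.03), 0, 0, 0]
[-0.0001, -0.0041, 0.0199, np.float64(4.03), 0, 0, 0]
[-0.0001, -0.0027, 0.0202, np.float64(4.03), 0, 0, 0]
tiltcorr deg y,z [0.01 0.07]
```

View pics/dockside.png

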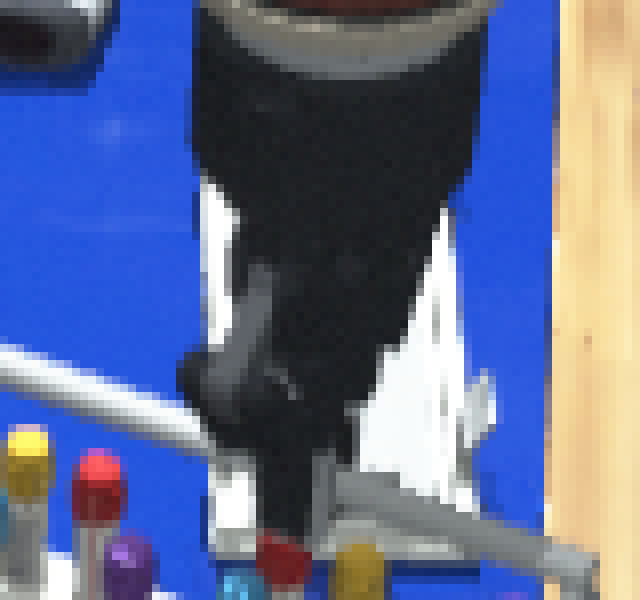

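The arm hides most of the dock here, so I'll go back to the clear earlier pictures and read the dock corners from enlarged crops.

```bash
python3 - <<'E'
import cv2,numpy as np
S=cv2.imread("pics/side.png")[166:246,345:400]; C=cv2.imread("pics/scene.png")[190:260,360:430]; W=cv2.imread("pics/w1.png")[225:395,0:210]
o=np.zeros((600,800,3),np.uint8)
a=cv2.resize(S,None,fx=6,fy=6,interpolation=2);b=cv2.resize(C,None,fx=6,fy=6,interpolation=2)[:,:]
o[:480,:330]=a; o[:420,340:760]=b; 
cv2.imwrite("pics/dk.png",o)
E
```

```text
(no output)
```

View pics/dk.png

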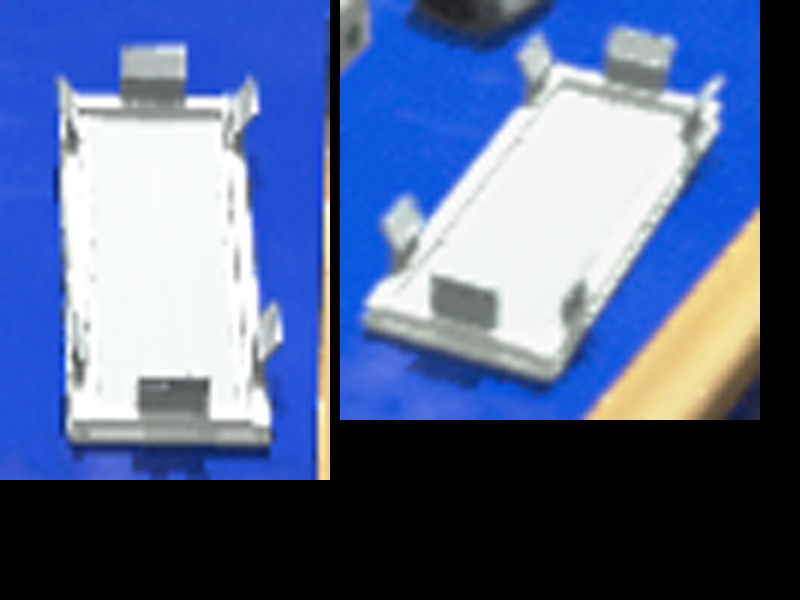

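```bash
cat > dock.py <<'E'
from h import *
from scipy.optimize import least_squares
side,scene=cap("side"),cap("scene")
S=lambda a,b:(345+a/6-.5+.08,166+b/6-.5+.08); C=lambda a,b:(360+(a-340)/6-.42,190+b/6-.42)
# local sx,sy ; near = +x (toward +y world); left in side view = far world x
obs=[(side,S(69,446),1,-1,0),(side,S(270,442),1,1,0),(side,S(69,420),1,-1,1),(side,S(268,418),1,1,1),(side,S(63,97),-1,-1,1),(side,S(240,97),-1,1,1),
(scene,C(366,332),1,-1,0),(scene,C(556,382),1,1,0),(scene,C(370,307),1,-1,1),(scene,C(558,358),1,1,1),(scene,C(718,108),-1,1,1)]
def res(q,idx=None):
    x,y,a,h=q; u=np.array([np.cos(a),np.sin(a)]); v=np.array([-u[1],u[0]]); o=[]
    for p,uv,sx,sy,r in obs:
        X=np.append(np.array([x,y])+u*sx*.131+v*sy*.048,h*r); o+=list(proj(p,X)-uv)
    return np.array(o)
r=least_squares(res,[.47,-.08,np.pi/2,.02],loss="soft_l1")
print(r.x[:2],np.degrees(r.x[2]),r.x[3]); print(np.round(res(r.x).reshape(-1,2),1).tolist())
E
python3 dock.py
```

```text
[ 0.47165211 -0.09073123] 95.7098732909644 0.014287713085411321
[[-0.1, -1.4], [0.1, -0.2], [0.2, -0.8], [0.9, 0.1], [-0.8, -0.7], [-0.2, -0.3], [-0.3, 0.1], [-0.2, 1.1], [-0.7, 0.2], [-0.0, 0.9], [0.5, 0.5]]
```

Dock solved at (0.472, -0.091), length at 95.7°, residuals about 1 px. Now I carry it over with ramped rows.

```bash
cat >> plan.py <<'E'
def ramp(xyz,jaw,w,gw=0):
    T,s=tool(); a0=np.arctan2(T[1,1],T[0,1]); da=(np.radians(jaw)-a0+np.pi)%(2*np.pi)-np.pi
    d=(np.array(xyz)-T[:3,3]); w=np.array(w)/sum(w); a=a0
    for i in w:
        e=d*i; print([round(float(v),3) for v in (-e[2],e@[np.cos(a),np.sin(a),0],e@[np.sin(a),-np.cos(a),0])]+[float(round(-np.degrees(da)*i,1)),0,0,gw]); a+=da*i
E
python3 -c "
from plan import *
ramp([.4686,-.0599,.213],5.7,[.25,.5,.75]+[1]*17+[.75,.5,.25,.1])"
```

```text
[0.0, -0.004, 0.002, 0.8, 0, 0, 0]
[0.0, -0.008, 0.003, 1.5, 0, 0, 0]
[0.0, -0.011, 0.005, 2.3, 0, 0, 0]
[0.0, -0.015, 0.007, 3.1, 0, 0, 0]
[0.0, -0.015, 0.008, 3.1, 0, 0, 0]
[0.0, -0.014, 0.009, 3.1, 0, 0, 0]
[0.0, -0.014, 0.01, 3.1, 0, 0, 0]
[0.0, -0.013, 0.01, 3.1, 0, 0, 0]
[0.0, -0.012, 0.011, 3.1, 0, 0, 0]
[0.0, -0.012, 0.012, 3.1, 0, 0, 0]
[0.0, -0.011, 0.012, 3.1, 0, 0, 0]
[0.0, -0.011, 0.013, 3.1, 0, 0, 0]
[0.0, -0.01, 0.014, 3.1, 0, 0, 0]
[0.0, -0.009, 0.014, 3.1, 0, 0, 0]
[0.0, -0.008, 0.014, 3.1, 0, 0, 0]
[0.0, -0.008, 0.015, 3.1, 0, 0, 0]
[0.0, -0.007, 0.015, 3.1, 0, 0, 0]
[0.0, -0.006, 0.016, 3.1, 0, 0, 0]
[0.0, -0.005, 0.016, 3.1, 0, 0, 0]
[0.0, -0.004, 0.016, 3.1, 0, 0, 0]
[0.0, -0.002, 0.012, 2.3, 0, 0, 0]
[0.0, -0.001, 0.008, 1.5, 0, 0, 0]
[0.0, -0.001, 0.004, 0.8, 0, 0, 0]
[0.0, -0.0, 0.002, 0.3, 0, 0, 0]
```

carry_out --pt "0 -0.004 0.002 0.8 0 0 0" --pt "0 -0.008 0.003 1.5 0 0 0" --pt "0 -0.011 0.005 2.3 0 0 0" --pt "0 -0.015 0.007 3.1 0 0 0" --pt "0 -0.015 0.008 3.1 0 0 0" --pt "0 -0.014 0.009 3.1 0 0 0" --pt "0 -0.014 0.01 3.1 0 0 0" --pt "0 -0.013 0.01 3.1 0 0 0"

```text
time: 11.6
eef_pos: [0.4692, 0.1587, 0.2186]
eef_rot: [0.656, 0.264, 0.655, -0.266]
contact_force: [-0.0, -0.3, -8.3]
grip_width: 0.0092
```

carry_out --pt "0 -0.012 0.011 3.1 0 0 0" --pt "0 -0.012 0.012 3.1 0 0 0" --pt "0 -0.011 0.012 3.1 0 0 0" --pt "0 -0.011 0.013 3.1 0 0 0" --pt "0 -0.01 0.014 3.1 0 0 0" --pt "0 -0.009 0.014 3 0 0 0" --pt "0 -0.008 0.014 2.5 0 0 0" --pt "0 -0.007 0.013 2.5 0 0 0"

```text
time: 12.6
eef_pos: [0.4612, 0.0183, 0.2189]
eef_rot: [0.582, 0.401, 0.582, -0.402]
contact_force: [0.7, -0.7, -8.6]
grip_width: 0.0093
```

```bash
python3 -c "
from plan import *
ramp([.4686,-.0599,.213],5.7,[1,1,1,.75,.5,.3,.15]);plan([.4686,-.0599,.213],5.7,1,0);tilt()"
```

```text
[0.001, -0.004, 0.016, 3.2, 0, 0, 0]
[0.001, -0.004, 0.016, 3.2, 0, 0, 0]
[0.001, -0.003, 0.016, 3.2, 0, 0, 0]
[0.001, -0.001, 0.012, 2.4, 0, 0, 0]
[0.001, -0.0, 0.008, 1.6, 0, 0, 0]
[0.0, -0.0, 0.005, 1.0, 0, 0, 0]
[0.0, -0.0, 0.003, 0.5, 0, 0, 0]
t 12.6 pos [0.4612 0.0183 0.2189] jaw 20.79 down [ 3.0e-04 -1.7e-03 -1.0e+00] F [ 0.7 -0.7 -8.6] M [-0.01 -0.02 -0.01] w 0.0093
[0.0059, -0.0208, 0.0757, np.float64(15.09), 0, 0, 0]
tiltcorr deg y,z [0.1  0.02]
```

carry_out --pt "0.001 -0.004 0.015 3.2 0 0 0" --pt "0.001 -0.004 0.015 3.2 0 0 0" --pt "0.001 -0.003 0.015 3 0 0 0" --pt "0.001 -0.001 0.012 2.4 0 0 0" --pt "0.001 0 0.008 1.5 0 0 0" --pt "0 0 0.004 0.8 0 0 0" --pt "0 0 0.002 0.3 0 0 0" --pt "0 0 0 0 0 0 0"

```text
time: 13.6
eef_pos: [0.4677, -0.0592, 0.2134]
eef_rot: [0.523, 0.476, 0.522, -0.477]
contact_force: [-0.4, -0.6, -7.2]
grip_width: 0.0091
```

```bash
python3 - <<'E'
from plan import *
plan([.4686,-.0599,.213],5.7,1,0);tilt()
p=cap("wrist"); q=cap("side"); r=cap("scene")
c=np.array([.4717,-.0907]); a=np.radians(95.7); u=np.array([np.cos(a),np.sin(a)]); v=np.array([-u[1],u[0]])
print("rail +-.116 expected")
for n,pp in (("w",p),("s",q),("c",r)):
    print(n,[np.round(proj(pp,np.append(c+u*s,.23)),1) for s in (-.116,.116)],"traybottom",[np.round(proj(pp,np.append(c+u*s*.116+v*t*.032,.1)),1) for s in (-1,1) for t in (-1,1)], "dock",[np.round(proj(pp,np.append(c+u*s*.131+v*t*.048,.014)),1) for s in (-1,1) for t in (-1,1)])
o=np.zeros((600,800,3),np.uint8)
o[:480,:400]=p["color"][:,120:520]
o[:300,400:]=cv2.resize(q["color"][140:260,300:460],(400,300),interpolation=2)
o[300:,400:]=cv2.resize(r["color"][140:260,330:490],(400,300),interpolation=2)
save({"color":o},"fin")
E
```

```text
t 13.6 pos [ 0.4677 -0.0592  0.2134] jaw 5.31 down [ 0.    -0.001 -1.   ] F [-0.4 -0.6 -7.2] M [ 0.06  0.03 -0.02] w 0.0091
[0.0004, 0.0008, 0.0008, np.float64(-0.39), 0, 0, 0]
tiltcorr deg y,z [0.06 0.  ]
rail +-.116 expected
w [array([325.8, 569.2]), array([322.5,  95.9])] traybottom [array([361. , 393.2]), array([289. , 393.6]), array([368.6, 117.1]), array([277.6, 117.8])] dock [array([366.9, 350.5]), array([282.7, 350.9]), array([374.8, 105.3]), array([271.6, 106.1])]
s [array([374. , 123.5]), array([378.3, 168.5])] traybottom [array([360.8, 161.1]), array([381.6, 161.4]), array([363.3, 207.8]), array([386.6, 208.2])] dock [array([354.3, 181.1]), array([384.4, 181.6]), array([356.2, 234.8]), array([390.1, 235.4])]
c [array([415.6, 143.5]), array([388.5, 173.8])] traybottom [array([400.6, 180.7]), array([420.3, 185.1]), array([373.2, 214.2]), array([395.3, 219.9])] dock [array([394.7, 201.2]), array([423. , 208.2]), array([363.9, 241. ]), array([395.8, 250.2])]
```

View pics/fin.png

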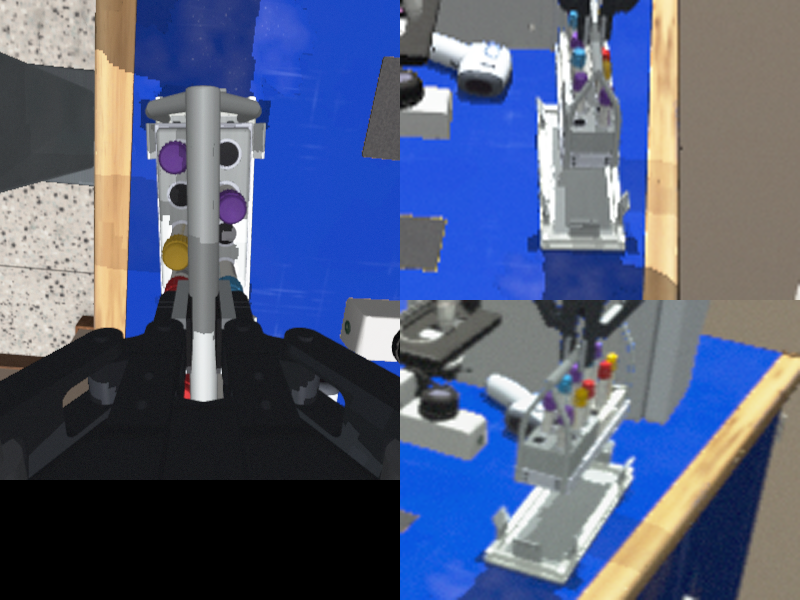

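Composite: carrier sits over the dock, laterally aligned. Rail end in the wrist view is at (323,87) against (322.5,96) expected, and the near tray corners are ~3 px high in both fixed views. That could mean a slight tilt or shift, so I'll fit the pose.

```bash
python3 - <<'E'
from plan import *
q=cap("side"); r=cap("scene"); T,s=tool(); print(T[:3,3],s["wrist_torque"])
for n,pp in(("s",q),("c",r)):
  for t in("carrier","cold_block","open_rack","dock"):
    m=models.outline_of(t,pp); print(n,t,[(round(a["score"],2),np.round(a["rect"],1)) for a in m[:1]])
o=np.zeros((600,800,3),np.uint8)
o[:,:400]=cv2.resize(q["color"][140:215,350:400],(400,600),interpolation=2)
o[:,405:797]=cv2.resize(r["color"][143:228,370:426],(392,595),interpolation=2)[:595].__class__ and cv2.resize(r["color"][143:228,370:426],(392,600),interpolation=2)
save({"color":o},"fin2")
E
```

```text
[ 0.46767076 -0.05913293  0.21342353] [-0.02321941 -0.01597967 -0.01138788]
s carrier [(0.87, array([377.1, 171.6,  26.2,  67.8]))]
s cold_block [(0.67, array([373.9, 181.4,  21. ,  39.9]))]
s open_rack [(0.65, array([370. , 161.9,  18. ,  23.9]))]
s dock [(0.97, array([373.1, 209.6,  40.7,  57.3]))]
c carrier [(0.83, array([400.6, 182.4,  47.2,  80.2]))]
c cold_block [(0.61, array([392.3, 190.9,  29. ,  35.9]))]
c open_rack [(0.86, array([409.4, 178.8,  22.5,  31.5]))]
c dock [(0.73, array([392.6, 223.9,  59. ,  55.7]))]
```

View pics/fin2.png

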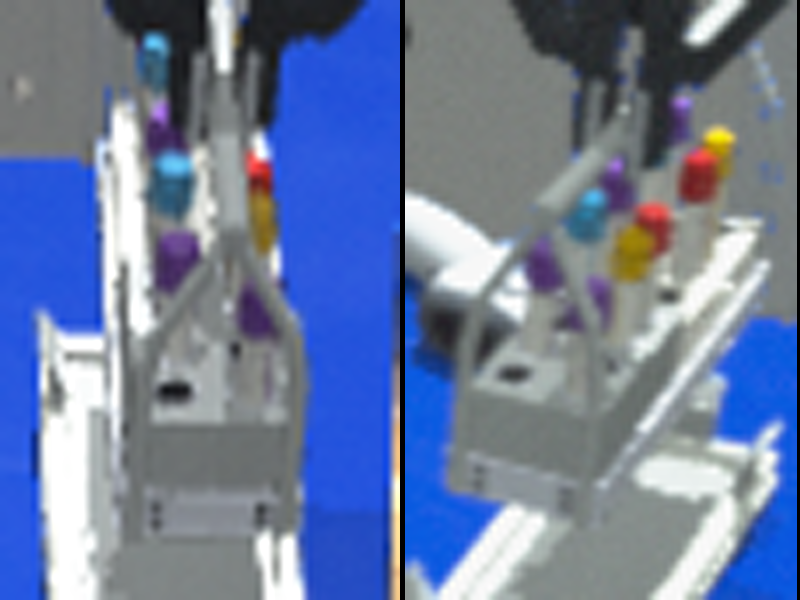

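```bash
python3 - <<'E'
from h import *
from scipy.optimize import least_squares
q=cap("side"); r=cap("scene"); w=cap("wrist")
obs=[(q,(366,207.1),.116,-.032,0),(q,(387.1,206.3),.116,.032,0),(q,(378.7,170),.116,0,.13),
(r,(390.7,172),.116,0,.13),(r,(376.4,212.1),.116,-.032,0),(r,(395.7,217.4),.116,.032,0),(r,(422.1,181.2),-.116,.032,0),
(w,(323.5,87),.116,0,.133)]
# local y axis = 90deg ccw of heavy direction -> world -x, which is right in the side view
def res(s):
    M=R.from_euler("ZYX",s[3:]).as_matrix(); return np.concatenate([(proj(p,s[:3]+M@np.array(l))-uv) for p,uv,*l in obs]) 
for idx in ([0,1,2,3],[0,1,2,3,4],[0,1,2,3,4,5]):
    x0=np.array([.4717,-.0907,.1,np.radians(95.5),0,0])
    def f(v): s=x0.copy(); s[idx]=v; return res(s)
    o=least_squares(f,x0[idx],loss="soft_l1"); print(np.round(o.x[:3],4),np.round(np.degrees(o.x[3:]),2)); print(np.round(f(o.x).reshape(-1,2),1).tolist())
E
```

```text
[ 0.4697 -0.0896  0.1069] [94.7]
[[-2.7, -1.1], [-0.4, 0.3], [-0.3, -3.4], [-2.2, -0.4], [-3.2, 0.0], [-0.5, 0.6], [-0.4, 2.4], [-0.5, 0.0]]
[ 0.4706 -0.0944  0.1085] [94.92  2.29]
[[-2.8, -1.3], [-0.6, 0.0], [-0.4, -2.4], [-2.4, 0.7], [-2.6, 0.2], [0.0, 0.7], [0.0, -0.1], [-0.4, 0.0]]
[ 0.4687 -0.0938  0.1083] [95.74  1.92  1.56]
[[-1.5, -0.9], [0.8, -0.3], [-0.4, -2.5], [-2.4, 0.5], [-1.6, 0.8], [1.3, 0.7], [0.0, -0.0], [-0.1, -0.0]]
```

```bash
python3 - <<'E'
from h import *
w=cap("wrist"); X=np.array(w["T_tool_cam"])
def Tm(pos,jaw,down=(0,0,-1)):
    a=np.radians(jaw); y=np.array([np.cos(a),np.sin(a),0]); x=np.array(down); x/=np.linalg.norm(x); z=np.cross(x,y); z/=np.linalg.norm(z); y=np.cross(z,x)
    T=np.eye(4); T[:3,:3]=np.c_[x,y,z]; T[:3,3]=pos; return T
p=dict(w); T2=Tm([.4758,.2781,.162],67.55,(-.0036,.0002,-1)); p["W"]=T2@X
Tg=Tm([.475,.277,.1133],67.53,(.0037,.0014,-1)); p2=dict(w); p2["W"]=Tg@X
for z in (.13,.136): e=atz(p,319,103,z); print(z,e,"in gripped pose ->",proj(p2,e), "tilt +-2deg", [proj(p2,e+[0,0,d*.085*np.pi/90]) for d in(-1,1)])
# measured rail end rows: brightness profile down rail column
for n,c in (("w2",319),("w3",321)):
    g=cv2.cvtColor(cv2.imread("pics/%s.png"%n),cv2.COLOR_BGR2GRAY); print(n,g[80:112,c-2:c+3].mean(1).round().astype(int).tolist())
g=cv2.cvtColor(w["color"],cv2.COLOR_RGB2GRAY); print("now",g[75:105,321:326].mean(1).round().astype(int).tolist())
M=[]
for i in range(8): vision.capture("wrist"); M.append(readout.get_state()["wrist_torque"])
print("M mean",np.mean(M,0).round(3), readout.get_state()["time"])
E
```

```text
0.13 [0.39519233 0.3097231  0.13      ] in gripped pose -> [320.95051697  89.54342442] tilt +-2deg [array([320.99200809,  90.67693383]), array([320.90695042,  88.35321587])]
0.136 [0.3957524  0.30958164 0.136     ] in gripped pose -> [321.1225804   88.99134595] tilt +-2deg [array([321.1618106 ,  90.19435151]), array([321.08128636,  87.72505244])]
w2 [145, 145, 144, 143, 144, 144, 143, 142, 140, 137, 136, 133, 131, 129, 127, 127, 127, 128, 127, 128, 121, 144, 170, 177, 179, 180, 180, 179, 179, 179, 180, 179]
w3 [157, 156, 155, 153, 150, 140, 158, 183, 188, 193, 196, 196, 195, 195, 195, 196, 196, 196, 195, 196, 195, 195, 195, 195, 195, 195, 195, 195, 195, 194, 194, 195]
now [55, 55, 54, 54, 52, 52, 54, 55, 53, 55, 92, 141, 166, 173, 178, 181, 180, 180, 180, 180, 180, 179, 180, 180, 180, 180, 179, 180, 180, 179]
M mean [0.001 0.017 0.008] 14.85
```

Checks agree: the rail end has stayed put relative to the hand since before the lift (86 px now, about 87 expected), and the mean wrist moment is 0.02 N m, so the carrier is level. The computed carrier centre is about 2 mm from the dock's, so I'm handing in.

```bash
python3 -c "
from h import *
print(job.job_done()); s=readout.get_state(); print(s['time'],s['eef_pos'],s['contact_force'],s['grip_width'])"
```

```text
the job is handed in; nothing more can be done
None
the job is handed in; nothing more can be done
```

I gripped the carrier's rail about 30 mm from its middle, towards the cold block (the end nearest the bench edge). I lifted it, carried it over the dock and handed the job in at about 15 s with it still held in the air. No verdict was reported.

**Last checks**
- **Weight and balance:** the wrist carried the full load (7.2 to 8.6 N), with a mean moment of about 0.02 N m, which puts the grip within about 2 mm of the balance point.
- **Position:** the carrier's centre comes out about 2 mm from the dock's, and the tool's turn is 0.4° off the dock's length. The underside is at about 100 mm, roughly 50 mm above the guides.
- **Level:** the rail end in the wrist pictures had moved by less than 1 px from where a level lift would put it, so I judged it level.

**Disagreement:** a rough pose fit from hand-read pixels in the scene and side pictures gave about 2° of tilt (limit 3°) and up to 4 mm of offset. It had residuals of up to about 3 px and its tilt rested mostly on one far corner, so I trusted the wrist picture and the moment instead.

**Not checked:** I did not measure whether the scanner, calculator and cup had moved. The path was planned clear of them, and the wrist force showed no contact.

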